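# Feeler blade under a sprung hold-down

## Task

Gauge the gap under the sprung shoe of the wooden hold-down guide: of the three feeler blades, take the one that fits with a light drag, so that it just lifts the shoe; the thinner one would pass loose and the thicker one would not go in. Slide it flat along the bench under the shoe, in from the sloped side and lined up with the passage, until its round nose shows beyond the shoe on the far side, and let go of it there. Leave the other two blades where they lie.

Things in the scene. Friction and masses are not known exactly. Their poses are not given: they have to be found in the camera images.
- blade_thin_grip (a point): centre of the handle of the thin feeler blade, 45 mm above the blade's underside. The handle is an upright dark-wood block 36 mm long (blade x), 24 mm wide (blade y, the way to grip it), its top 70 mm above the underside. It stands on the tail of a flat aluminium tongue 5 mm thick and 40 mm wide that lies on the bench; one dark round dot on the tongue's top. Axes: x along the tongue from handle to nose, z up. Mass 0.08 to 0.17 kg.
- blade_mid_grip (a point): centre of the handle of the middle feeler blade, 45 mm above the blade's underside. The handle is an upright dark-wood block 36 mm long (blade x), 24 mm wide (blade y, the way to grip it), its top 70 mm above the underside. It stands on the tail of a flat aluminium tongue 12 mm thick and 40 mm wide that lies on the bench; two dark round dots in a row on the tongue's top. Axes: x along the tongue from handle to nose, z up. Mass 0.08 to 0.17 kg.
- blade_thick_grip (a point): centre of the handle of the thick feeler blade, 45 mm above the blade's underside. The handle is an upright dark-wood block 36 mm long (blade x), 24 mm wide (blade y, the way to grip it), its top 70 mm above the underside. It stands on the tail of a flat aluminium tongue 20 mm thick and 40 mm wide that lies on the bench; three dark round dots in a row on the tongue's top. Axes: x along the tongue from handle to nose, z up. Mass 0.08 to 0.17 kg.
- blade_mid_tip (a point): foremost point of the middle blade's round nose (radius 20 mm), half-way up the tongue: 145 mm ahead (blade +x) of the handle's centre line. The other blades have the same outline.
- guide: wooden hold-down guide fixed to the bench; origin on the bench in the middle of the passage under it. The passage runs along its x axis (x away from the robot's side, z up) between two posts 80 mm apart (inner faces at y = -40 and +40 mm). The posts carry a cross beam (x -18 to +18 mm, z 44 to 62 mm); two brass-headed pins reach 74 mm high (80 mm at most with the shoe up). Feet reach out to y = +-89 mm, 12 mm high. No floor: the blade slides on the bench itself.
- shoe (a joint): lift of the sprung shoe under the guide's beam, m: 0 at rest, stop at 0.0055, springs back down. Light-wood shoe 66 mm wide; flat underside 9 mm above the bench at rest (14.5 mm at the stop), from x = -25 to +25 mm in the guide's frame, with a lead-in ramp on the robot's side only, which rises from 9 mm at x = -25 to 21 mm at x = -46 mm. It presses down with about 3 to 4 N; pushing the right blade through meets a drag of some 2 to 8 N, and the shoe then holds the blade.

How it is judged:
At the end, for the whole second after the job is handed in: The middle blade (12 mm) lies flat (tilt under 0.06 rad) under the shoe, handle on the ramp side, nose 26 to 95 mm past the guide's middle (the shoe ends at 25), within 22 mm sideways of the passage's middle and 0.2 rad of its direction; the shoe is held up by more than 1.5 mm (x of blade_mid_tip in the frame of guide between 0.026 and 0.095 m and y of blade_mid_tip in the frame of guide between -0.022 and 0.022 m and angle between the x axis of blade_mid_grip and the x axis of guide, either way round below 0.2 rad and angle between blade_mid_grip's own z axis and vertical below 0.06 rad and x of blade_mid_grip in the frame of guide below 0 m and value of joint shoe above 0.0015 m); the robot touches nothing.
It fails at once if the thin blade is moved more than 30 mm (distance of blade_thin_grip from where it was at the start of the episode above 0.03 m).
It fails at once if the thick blade is moved more than 30 mm (distance of blade_thick_grip from where it was at the start of the episode above 0.03 m).
It also fails if it takes over 42 s, if anything falls off the work surface, if the arm or the gripper's body presses on something with over 40 N, if the wrist force passes 120 N, or if a joint passes its speed limit or range.

## Robot

A 6-joint arm with a two-finger parallel gripper is mounted at the origin on a cart in front of the work surface, level with it; the furniture and walls round the work are solid. World frame = base frame: x ahead of the robot, y to its left, z up, the work surface at z = 0. Lengths are in m, angles in rad, forces in N, time in s.
With the tool pointing down it reaches from about 0.35 to 0.975 m from the base axis. Payload 4.9 kg.
Tool frame: the origin (TCP) lies on the centre line of the jaws, within the pads' length; the fingertips stand 25 mm ahead of it and the grasp point (between the pads) lies 6 mm ahead of it; z points along the fingers, y is the line along which they close (so a half turn about z gives the same grasp; the last joint's range is limited). The gripper opens to 85 mm and grips with 20 to 120 N. Pads are 22 mm wide; open, the fingers measure 114 mm over their backs; the gripper's body (76 mm by 85 mm) begins 54 mm behind the grasp point. The pads swing forward as they close: fully open they stand 13 mm farther back than shut.
Start: joints at [-1.24, 0.053, 1.613, -0, 1.476, -0.119], TCP at [0.272, -0.563, 0.256] pointing down, gripper open.
Joint ranges: [-3.01, 3.01], [-1.01, 2.22], [0.06, 2.58], [-1.02, 4.17], [0.09, 2.62], [-3.14, 3.14]. Speed limits (rad/s): [2.57, 2.57, 3.14, 3.14, 3.14, 3.14].

## Interface

Orientations are given as a unit quaternion [w, x, y, z].
In Python, from plant import state, grab_frame, get_calibration, job gives the robot as it stands. The module is installed in compiled form; this text tells all that it offers.
- The arm moves only by the tool move_arm, never from a script. Its argument "targets" is a list that holds one entry, the list of rows, each a list of 5 numbers: the opening in per cent of the stroke, from 0 (shut) to 100 (fully open), then the shift along the tool's x, y, z as a fraction of full scale, then the turn about the tool's z as a fraction of full scale. A call has 1 to 5 rows; each row shifts and turns the commanded pose from where the row before left it, along the tool's axes as they then stand; what a row does not reach is not made up. Full scale, the value 1, is 0.6 m for a shift and 6 degrees for a turn. A row lasts 1/12 s, in which the tool goes at most 41.7 mm and 7.16 degrees, less where a joint would pass 70% of its speed; a pose out of reach is approached as far as the arm can. A call with a number of a shift or a turn outside -1 to 1 is refused whole. A call with a gripper value outside its range is refused whole. The fingers move at their own pace and stop on an object; the grip force is fixed at half the most. Time passes only in rows, so rows that do not move let the fingers close. It gives the time, the measured TCP pose, the force, the opening and the grip force at its end, in the units of the state.
- state(): the state, without advancing time (a new reading comes with each control period).
- grab_frame(name): name is "scene" or "side" or "wrist"; returns the picture (384x512x3 uint8, red, green, blue); there is no depth.
- get_calibration(name): a dict with "vertical_fov" (degrees; the focal length in pixels is half the picture's height over the tangent of half this angle, whatever the lens; pixels are square), "cx", "cy" (the principal point, pixels), "R" (3x3) and "t" (3): a world point X has camera coordinates R X + t. Camera axes: x right, y down, z forward; pixel columns grow to the right and rows downward; lengths in m; the calibration is good to about 2 mm. A picture is of the moment at which its call begins: read the wrist's pose just before it. get_calibration takes no time and is no camera call; for the wrist camera it gives the pose at the moment of the call.
- job.job_done(): hands the job in; it is judged then, once.
The state is a dict: "time": time; "joint_pos": joint angles; "joint_vel": joint speeds; "joint_efforts": joint torques, N m; "tool_pos": TCP position; "tool_rot": TCP orientation; "contact_force": force on the tool from outside, world axes, zero at the start; "ft_torque": the same for the moment, N m; "gripper_width": opening from 0.0 (shut) to 1.0 (fully open); "grasp_force": force on a finger pad.
Only numpy, scipy, OpenCV 4.12 (cv2) and the standard library are available. Lean on these libraries where they do the work, as an engineer would, in place of code of your own. Each camera call takes 0.05 s, during which the arm holds its last target. There are 200 camera calls.

## Working session

There is one attempt and no reset: what is moved stays moved. The work goes in short steps, Python scripts to look and compute and a tool call to move; the robot and the scene stay as the last step left them, time stands still between calls to the robot, and variables do not carry over. Pictures are saved under pics/ and viewed, at most 10 in all, crops included, and the job is handed in when it is done.

Besides the shell and the picture viewer there is one more tool, called after ">>>" in YAML: its name, and indented under it one key for each argument. move_arm: Moves the arm, as the interface text tells. Shift numbers are shares of 0.6 m and turn numbers shares of 6 degrees, none past 1 either way. Its arguments: {"type":"object","properties":{"targets":{"type":"array"}},"required":["targets"]}

```bash
mkdir -p pics; cat > h.py <<'E'
import numpy as np, cv2
from plant import state, grab_frame, get_calibration, job
def snap(n,f):
    c=get_calibration(n); im=grab_frame(n)
    cv2.imwrite(f'pics/{f}.png',cv2.cvtColor(im,cv2.COLOR_RGB2BGR)); return im,c
def ray(c,u,v,z):
    f=192/np.tan(np.radians(c['vertical_fov'])/2); R=np.array(c['R']); t=np.array(c['t'])
    d=R.T@np.array([(u-c['cx'])/f,(v-c['cy'])/f,1]); o=-R.T@t
    return o+d*(z-o[2])/d[2]
E
python3 - <<'E'
from h import *
s=state(); print(s)
a,c=snap('scene','s0'); b,d=snap('side','d0')
cv2.imwrite('pics/both0.png',cv2.cvtColor(np.vstack([a,b]),cv2.COLOR_RGB2BGR)[:, :])
for k in (c,d): print(k['vertical_fov'],k['cx'],k['cy'],-np.array(k['R']).T@k['t'])
E
```

```text
{'time': 0.0, 'joint_pos': array([-1.23998902e+00,  5.33692731e-02,  1.61433533e+00, -1.11942758e-05,
        1.47601823e+00, -1.19003362e-01]), 'joint_vel': array([ 1.54426900e-03,  8.40782191e-04,  1.46667951e-03, -1.08657871e-04,
       -8.85650938e-05,  2.09513579e-03]), 'joint_efforts': array([-4.66621696e-04, -3.93677723e+01, -3.70177460e+01, -1.79334693e-04,
        7.02415840e-03,  3.62197525e-06]), 'tool_pos': array([ 0.27154867, -0.56226759,  0.2550306 ]), 'tool_rot': array([-1.05853557e-03,  9.74814551e-01,  2.23014475e-01, -1.18124810e-04]), 'contact_force': array([ 0.01823148, -0.26367079,  0.07624738]), 'ft_torque': array([0.0250606 , 0.01988565, 0.01369002]), 'grasp_force': 0.0, 'gripper_width': 1.0009749619677704}
48.327301184563666 254.83597684673032 195.75537856035078 [-0.0997695  -0.47709162  0.45992651]
42.60686256939888 257.99696491651576 192.67319545423763 [0.2209408  1.0718858  0.48236731]
```

View pics/s0.png

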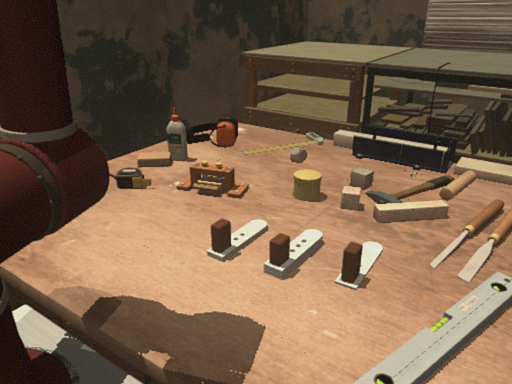

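View pics/d0.png

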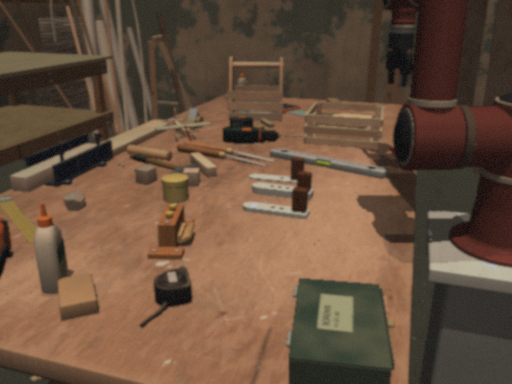

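The scene picture shows the guide at about (212,180) and three blade handles at (221,235), (280,250) and (351,262). I'll zoom in to count the dots and read off pixels.

```bash
python3 - <<'E'
from h import *
a=cv2.imread('pics/s0.png'); 
cv2.imwrite('pics/z0.png',cv2.resize(a[150:300,165:395],None,fx=3.4,fy=3.4,interpolation=cv2.INTER_CUBIC))
b=cv2.imread('pics/d0.png'); 
cv2.imwrite('pics/z1.png',cv2.resize(b[150:270,140:330],None,fx=4.2,fy=4.2,interpolation=cv2.INTER_CUBIC))
E
```

```text
(no output)
```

View pics/z0.png

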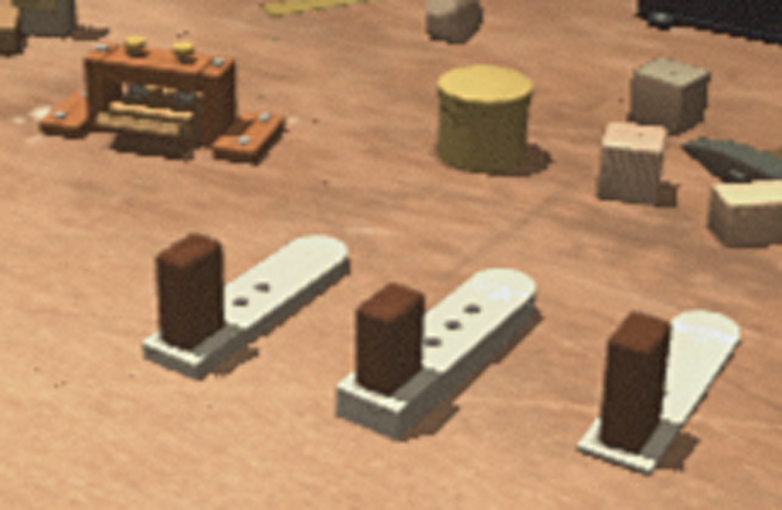

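View pics/z1.png

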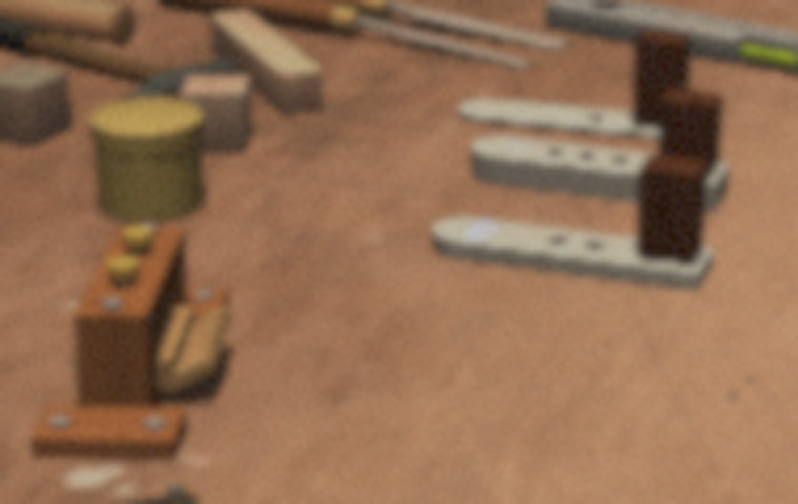

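The blade on the left in the scene view is the middle one: it has two dots at crop (240,302) and (262,287). Its handle top is at about (190,253). The guide's pins are at (134,44) and (183,50) in the scene crop, and (122,265) and (137,232) in the side crop.

```bash
python3 - <<'E'
from h import *
np.set_printoptions(precision=4,suppress=True)
c=get_calibration('scene'); d=get_calibration('side')
S=lambda u,v,z: ray(c,165+(u+.5)/3.4-.5,150+(v+.5)/3.4-.5,z)[:2]
D=lambda u,v,z: ray(d,140+(u+.5)/4.2-.5,150+(v+.5)/4.2-.5,z)[:2]
print('mid handle top',S(190,253,.07),D(673,163,.07))
print('dots',S(240,302,.012),S(262,287,.012),D(558,240,.012),D(595,245,.012))
print('thick top',S(391,303,.07),D(690,102,.07),'dots',S(432,342,.02),S(472,309,.02))
print('thin top',S(637,332,.07),D(662,42,.07))
print('pins L,R',S(134,40,.074),S(183,46,.074),D(122,262,.074),D(137,231,.074))
print('beam top NL NR FR FL',S(86,60,.062),S(222,73,.062),S(236,60,.062),S(105,45,.062))
print('side beam corners FL NL NR? ',D(78,314,.062),D(152,318,.062),D(186,232,.062),D(128,226,.062))
print('R foot near-in, near-out, far-out',S(215,150,.012),S(246,158,.012),S(285,121,.012))
print('L foot side: top FL,NL, bottom',D(45,408,.012),D(186,408,.012),D(33,445,.012),D(182,443,.012))
E
```

```text
mid handle top [ 0.445  -0.0188] [ 0.4517 -0.0141]
dots [ 0.4957 -0.0137] [ 0.5175 -0.014 ] [ 0.5198 -0.0178] [ 0.4971 -0.0173]
thick top [ 0.4624 -0.1391] [ 0.4657 -0.1232] dots [ 0.5113 -0.1371] [ 0.5555 -0.1382]
thin top [ 0.5084 -0.2559] [ 0.5108 -0.2407]
pins L,R [0.6759 0.2218] [0.6869 0.1831] [0.6792 0.2218] [0.6904 0.1828]
beam top NL NR FR FL [0.6468 0.2451] [0.6839 0.1443] [0.7108 0.1518] [0.6789 0.2548]
side beam corners FL NL NR?  [0.6835 0.261 ] [0.6476 0.2539] [0.6789 0.1497] [0.7119 0.1518]
R foot near-in, near-out, far-out [0.6587 0.1329] [0.6606 0.1058] [0.7311 0.1215]
L foot side: top FL,NL, bottom [0.7012 0.2686] [0.6354 0.247 ] [0.6878 0.3043] [0.6216 0.2806]
```

>>> move_arm:
  targets:
    - [[100,0,0,0,0.86],[100,0,0,0,0.86],[100,0,0,0,0.86],[100,0,0,0,0.86],[100,0,0,0,0.86]]

```text
time: 0.52
tool_pos: [0.2716, -0.5625, 0.2555]
tool_rot: [-0.001, 1.0, -0.002, -0.0]
contact_force: [-0.5, 0.8, 0.9]
gripper_width: 1.002
grasp_force: 0.0
```

>>> move_arm:
  targets:
    - [[100,0.018,-0.06,0,0],[100,0.018,-0.06,0,0],[100,0.018,-0.06,0,0],[100,0.018,-0.06,0,0],[100,0.018,-0.06,0,0]]

```text
time: 0.93
tool_pos: [0.3258, -0.381, 0.2555]
tool_rot: [-0.001, 1.0, -0.001, -0.0]
contact_force: [1.4, -0.0, 0.7]
gripper_width: 1.0
grasp_force: 0.0
```

>>> move_arm:
  targets:
    - [[100,0.018,-0.06,0,0],[100,0.018,-0.06,0,0],[100,0.018,-0.06,0,0],[100,0.018,-0.06,0,0],[100,0.018,-0.06,0,0]]

```text
time: 1.35
tool_pos: [0.3798, -0.201, 0.2559]
tool_rot: [-0.0, 1.0, -0.001, -0.0]
contact_force: [-0.0, 0.2, 0.2]
gripper_width: 0.994
grasp_force: 0.0
```

>>> move_arm:
  targets:
    - [[100,0.018,-0.06,0,0],[100,0.018,-0.06,0,0],[100,0.018,-0.06,0,0],[100,0.018,-0.06,0,0],[100,0.018,-0.06,0,0]]

```text
time: 1.77
tool_pos: [0.4339, -0.021, 0.256]
tool_rot: [0.0, 1.0, -0.0, 0.0]
contact_force: [0.8, 0.0, 0.1]
gripper_width: 0.998
grasp_force: 0.0
```

```bash
python3 - <<'E'
from h import *
np.set_printoptions(precision=4,suppress=True)
print(state()['tool_pos'])
im,c=snap('wrist','w0'); np.save('w0.npy',np.array([0]))
import pickle; pickle.dump(c,open('w0.pkl','wb'))
print(c['vertical_fov'],-np.array(c['R']).T@c['t'])
cv2.imwrite('pics/w0z.png',cv2.resize(cv2.cvtColor(im,cv2.COLOR_RGB2BGR),None,fx=1.5,fy=1.5,interpolation=cv2.INTER_CUBIC))
E
```

```text
[ 0.4339 -0.021   0.256 ]
66.01769668446953 [ 0.5161 -0.0216  0.3743]
```

View pics/w0z.png

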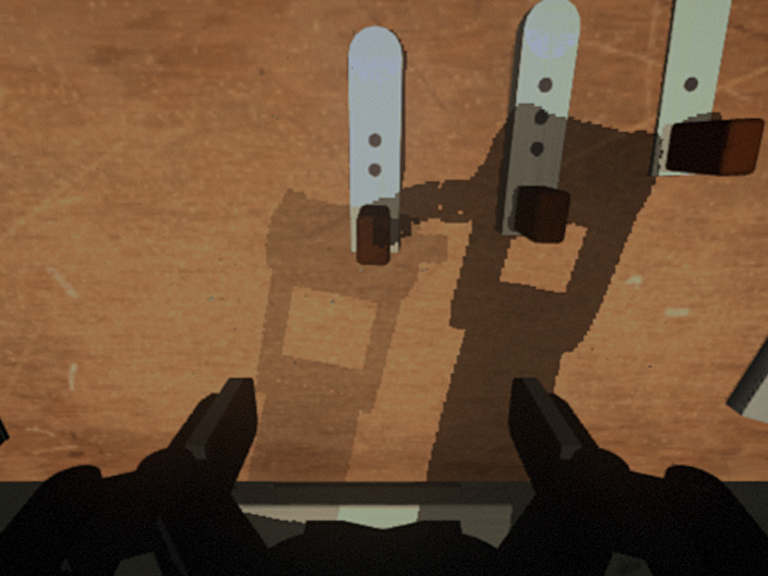

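The wrist view shows the mid blade with its nose at (376,27), its dots at (375,140) and (375,170), and its handle spanning (357–390, 205–265). It lies almost straight along x.

```bash
python3 - <<'E'
from h import *
import pickle
np.set_printoptions(precision=4,suppress=True)
c=pickle.load(open('w0.pkl','rb'))
W=lambda u,v,z: ray(c,(u+.5)/1.5-.5,(v+.5)/1.5-.5,z)[:2]
print('nose',W(376,27,.012),'dots',W(375,140,.012),W(375,170,.012))
print('edges L',W(349,60,.012),W(351,250,.012),'R',W(404,60,.012),W(399,250,.012))
print('handle top back',W(358,265,.07),W(388,265,.07),'front',W(358,207,.07),W(389,208,.07))
E
```

```text
nose [ 0.5945 -0.0169] dots [ 0.5177 -0.0156] [ 0.4953 -0.0155]
edges L [0.5732 0.0031] [0.4307 0.0051] R [ 0.5732 -0.0373] [ 0.4306 -0.0351]
handle top back [ 0.4335 -0.0039] [ 0.4334 -0.0252] front [ 0.4743 -0.0047] [ 0.4736 -0.0258]
```

>>> move_arm:
  targets:
    - [[100,0.027,-0.01,0,0.15],[100,0,0,0.06,0],[100,0,0,0.06,0],[100,0,0,0.06,0],[100,0,0,0.06,0]]

```text
time: 2.23
tool_pos: [0.4499, -0.0167, 0.1107]
tool_rot: [0.0, 1.0, -0.008, 0.0]
contact_force: [0.4, -0.4, -0.3]
gripper_width: 1.0
grasp_force: 0.0
```

>>> move_arm:
  targets:
    - [[100,0,0,0.06,0],[100,0,0,0.03,0],[100,0,0,0.02,0],[100,0,0,0,0]]

```text
time: 2.57
tool_pos: [0.447, -0.0163, 0.0425]
tool_rot: [-0.001, 1.0, -0.008, -0.004]
contact_force: [0.0, -0.3, -0.1]
gripper_width: 1.0
grasp_force: 0.0
```

>>> move_arm:
  targets:
    - [[0,0,0,0,0],[0,0,0,0,0],[0,0,0,0,0],[0,0,0,0,0],[0,0,0,0,0]]

```text
time: 2.98
tool_pos: [0.451, -0.017, 0.0475]
tool_rot: [0.0, 1.0, -0.008, 0.001]
contact_force: [-0.1, 0.5, 0.2]
gripper_width: 0.298
grasp_force: 0.4
```

>>> move_arm:
  targets:
    - [[0,0,0,0,0],[0,0,0,0,0],[0,0,0,0,0],[0,0,0,0,0],[0,0,0,0,0]]

```text
time: 3.4
tool_pos: [0.4512, -0.017, 0.0476]
tool_rot: [0.0, 1.0, -0.008, 0.001]
contact_force: [-1.7, 0.4, 5.8]
gripper_width: 0.274
grasp_force: 59.8
```

>>> move_arm:
  targets:
    - [[0,0,0,-0.017,0],[0,0,0,0,-0.72],[0,0,0,0,-0.72],[0,0,0,0,-0.72],[0,0,0,0,-0.71]]

```text
time: 3.82
tool_pos: [0.4497, -0.0169, 0.0566]
tool_rot: [-0.0, 0.99, 0.144, -0.0]
contact_force: [0.1, -0.6, -1.1]
gripper_width: 0.273
grasp_force: 59.0
```

>>> move_arm:
  targets:
    - [[0,0.016,-0.03,0,0],[0,0.016,-0.03,0,0],[0,0.016,-0.03,0,0],[0,0.016,-0.03,0,0],[0,0.016,-0.03,0,0]]

```text
time: 4.23
tool_pos: [0.4706, 0.0838, 0.0565]
tool_rot: [0.0, 0.99, 0.142, -0.0]
contact_force: [-0.8, -0.0, -1.0]
gripper_width: 0.276
grasp_force: 59.1
```

>>> move_arm:
  targets:
    - [[0,0.016,-0.03,0,0],[0,0.016,-0.03,0,0],[0,0.016,-0.03,0,0],[0,0,0,0,0],[0,0,0,0,0]]

```text
time: 4.65
tool_pos: [0.4832, 0.1433, 0.0565]
tool_rot: [0.0, 0.99, 0.143, -0.0]
contact_force: [0.5, 0.6, -0.8]
gripper_width: 0.273
grasp_force: 59.2
```

```bash
python3 - <<'E'
from h import *
import pickle
np.set_printoptions(precision=4,suppress=True)
s=state(); print(s['tool_pos'],s['tool_rot'],s['contact_force'])
im,c=snap('wrist','w1'); pickle.dump(c,open('w1.pkl','wb'))
cv2.imwrite('pics/w1z.png',cv2.resize(cv2.cvtColor(im,cv2.COLOR_RGB2BGR),None,fx=1.5,fy=1.5,interpolation=cv2.INTER_CUBIC))
E
```

```text
[0.4832 0.1433 0.0565] [ 0.0002  0.9898  0.1426 -0.0004] [ 0.5078  0.5568 -0.7584]
```

View pics/w1z.png

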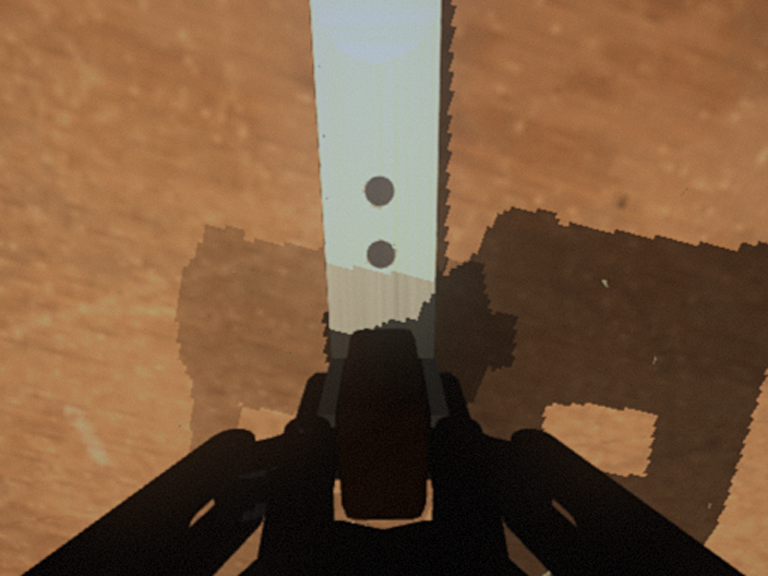

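The blade is held square to the tool, with its dots in line at x≈380. The guide is out of this view, so I'll lower the blade and check the lineup from the fixed cameras.

>>> move_arm:
  targets:
    - [[0,0,0,-0.0,0],[0,0,0,0.008,0],[0,0,0,0.007,0],[0,0,0,0,0]]

```text
time: 5.03
tool_pos: [0.4839, 0.1422, 0.0476]
tool_rot: [0.0, 0.99, 0.141, 0.0]
contact_force: [-1.0, 0.0, 1.2]
gripper_width: 0.274
grasp_force: 59.3
```

```bash
python3 - <<'E'
from h import *
s=state(); print(s['tool_pos'],s['tool_rot'],s['contact_force'])
a,c=snap('scene','s1'); b,d=snap('side','d1')
A=cv2.resize(a[145:215,150:280],None,fx=6,fy=6,interpolation=cv2.INTER_CUBIC)[:300]
A=cv2.resize(a[150:225,165:265],None,fx=4,fy=4,interpolation=cv2.INTER_CUBIC)
A=cv2.resize(a[150:230,165:295],None,fx=6,fy=6,interpolation=cv2.INTER_CUBIC)
cv2.imwrite('pics/z2.png',cv2.cvtColor(A,cv2.COLOR_RGB2BGR))
E
```

```text
[0.48387914 0.14224468 0.04762672] [6.91573026e-05 9.89987574e-01 1.41154287e-01 2.57592408e-04] [-0.99929755  0.00855494  1.19984916]
```

View pics/z2.png

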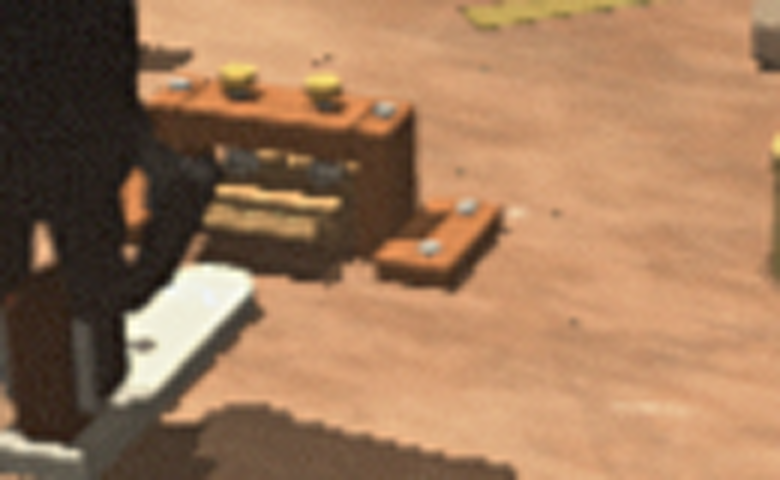

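The nose lies just short of the shoe, around (225,270). The shoe's ramp spans (205–340, 190–240). The foot screws at (428,246) and (467,206) and the post screws at (180,84) and (384,107) give the guide's axis.

```bash
python3 - <<'E'
from h import *
np.set_printoptions(precision=4,suppress=True)
c=get_calibration('scene')
S=lambda u,v,z: ray(c,165+(u+.5)/6-.5,150+(v+.5)/6-.5,z)[:2]
f1,f2=S(428,247,.0125),S(467,206,.0125); p1,p2=S(180,84,.063),S(384,108,.063); q1,q2=S(238,70,.074),S(323,80,.074)
print(f1,f2,'yaw feet',np.arctan2(*(f2-f1)[::-1]))
for a,b in((p1,p2),(q1,q2)):
    d=a-b; print(a,b,'mid',(a+b)/2,'yaw',np.arctan2(-d[0],d[1]),'len',np.linalg.norm(d))
for z in(.012,): print('nose right/left edge', S(252,285,z),S(180,265,z),'right edge',S(252,285,z),S(130,402,z))
# shoe ramp front lower edge?
E
```

```text
[0.6838 0.1267] [0.7282 0.1389] yaw feet 0.2675594085728372
[0.6716 0.2515] [0.6992 0.1605] mid [0.6854 0.206 ] yaw 0.2941228898043194 len 0.09513805162014524
[0.677  0.2222] [0.6883 0.1844] mid [0.6827 0.2033] yaw 0.28818277663855923 len 0.039457885380914166
nose right/left edge [0.6137 0.1641] [0.6116 0.2016] right edge [0.6137 0.1641] [0.5096 0.1345]
```

Guide centre is (0.683, 0.203) and its yaw is 0.285 rad. The blade sits 2 mm off to the right with its tip at x ≈ -0.063, so I need to slide about 118 mm.

>>> move_arm:
  targets:
    - [[0,0.014,-0.003,0,0],[0,0.014,0,0,0],[0,0.014,0,0,0],[0,0.014,0,0,0],[0,0.014,0,0,0]]

```text
time: 5.55
tool_pos: [0.5207, 0.1558, 0.0475]
tool_rot: [0.0, 0.99, 0.142, -0.006]
contact_force: [-28.3, -6.4, 26.5]
gripper_width: 0.273
grasp_force: 60.4
```

>>> move_arm:
  targets:
    - [[0,0.014,0,0,0],[0,0.014,0,0,0],[0,0.014,0,0,0],[0,0.014,0,0,0],[0,0.014,0,0,0]]

```text
time: 5.97
tool_pos: [0.5612, 0.1676, 0.0475]
tool_rot: [0.001, 0.99, 0.142, -0.005]
contact_force: [-16.1, -4.5, 15.9]
gripper_width: 0.276
grasp_force: 59.0
```

>>> move_arm:
  targets:
    - [[0,0.012,0,-0.001,0],[0,0.012,0,0,0],[0,0.012,0,0,0],[0,0.012,0,0,0],[0,0.012,0,0,0]]

```text
time: 6.38
tool_pos: [0.596, 0.1777, 0.0475]
tool_rot: [0.001, 0.99, 0.142, -0.005]
contact_force: [-12.4, -3.7, 12.0]
gripper_width: 0.272
grasp_force: 58.9
```

>>> move_arm:
  targets:
    - [[0,0,0,0,0],[0,0,0,0,0],[0,0,0,0,0]]

```text
time: 6.63
tool_pos: [0.5977, 0.1781, 0.0475]
tool_rot: [0.0, 0.99, 0.142, -0.002]
contact_force: [-3.1, -0.6, 3.6]
gripper_width: 0.274
grasp_force: 59.9
```

```bash
python3 - <<'E'
from h import *
a,c=snap('scene','s2'); b,d=snap('side','d2')
A=cv2.resize(a[140:260,130:300],None,fx=3,fy=3,interpolation=cv2.INTER_CUBIC)[:,:400]
B=cv2.resize(b[165:255,130:230],None,fx=4,fy=4,interpolation=cv2.INTER_CUBIC)[:360]
cv2.imwrite('pics/z3.png',cv2.cvtColor(np.hstack([A,B]),cv2.COLOR_RGB2BGR))
E
```

```text
(no output)
```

View pics/z3.png

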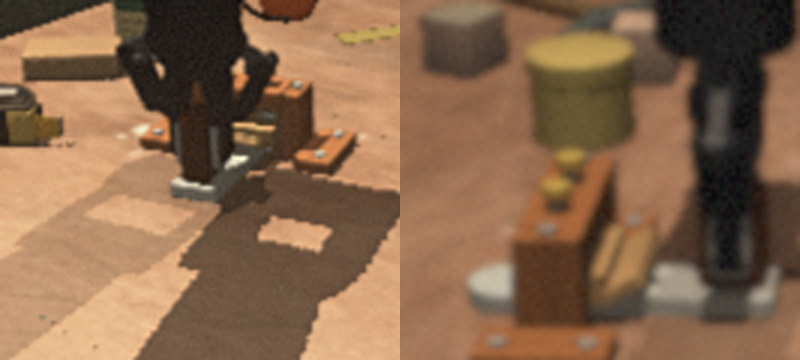

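The nose (470–515, 290 in the side half) shows beyond the guide, and the blade lies flat. I'll release it and retreat straight up.

>>> move_arm:
  targets:
    - [[60,0,0,0,0],[60,0,0,0,0],[60,0,0,0,0],[60,0,0,0,0],[60,0,0,0,0]]

```text
time: 7.15
tool_pos: [0.5985, 0.1783, 0.0482]
tool_rot: [-0.0, 0.99, 0.142, 0.0]
contact_force: [-0.2, 0.5, -0.2]
gripper_width: 0.599
grasp_force: 0.0
```

>>> move_arm:
  targets:
    - [[60,0,0,-0.02,0],[60,0,0,-0.05,0],[60,0,0,-0.06,0],[60,0,0,-0.06,0],[60,0,0,-0.06,0]]

```text
time: 7.57
tool_pos: [0.598, 0.1783, 0.2006]
tool_rot: [-0.0, 0.99, 0.142, 0.0]
contact_force: [1.1, 0.5, 0.7]
gripper_width: 0.604
grasp_force: 0.0
```

>>> move_arm:
  targets:
    - [[60,-0.06,0,0,0],[60,-0.06,0,0,0],[60,-0.06,0,0,0],[60,0,0,0,0],[60,0,0,0,0]]

```text
time: 7.98
tool_pos: [0.493, 0.1477, 0.1984]
tool_rot: [-0.0, 0.99, 0.142, 0.0]
contact_force: [0.1, -0.4, 0.7]
gripper_width: 0.6
grasp_force: 0.0
```

```bash
python3 - <<'E'
from h import *
a,c=snap('scene','s3'); b,d=snap('side','d3')
A=cv2.resize(a[140:260,130:300],None,fx=3,fy=3,interpolation=cv2.INTER_CUBIC)[:,:400]
B=cv2.resize(b[165:255,130:230],None,fx=4,fy=4,interpolation=cv2.INTER_CUBIC)[:360]
cv2.imwrite('pics/z4.png',cv2.cvtColor(np.hstack([A,B]),cv2.COLOR_RGB2BGR))
E
```

```text
(no output)
```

View pics/z4.png

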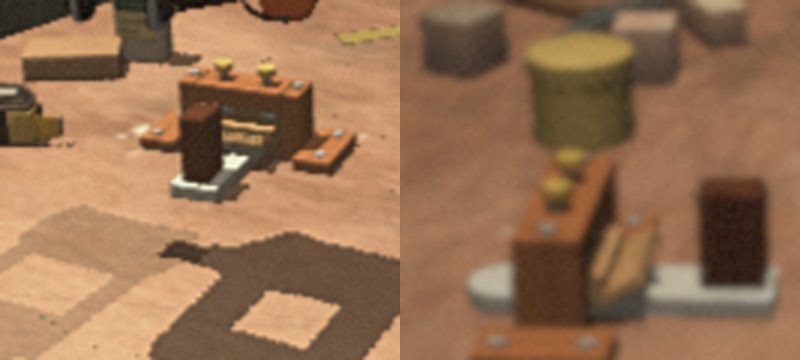

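The blade lies flat under the shoe. Its nose shows at (490,290) in the side half, the handle stands upright on the ramp side, and the gripper is well clear.

```bash
python3 -c "
from plant import job
print(job.job_done())"
```

```text
the job is handed in; nothing more can be done
None
```

I handed the job in with the middle (12 mm) blade flat under the shoe, its nose about 56 mm past the guide's middle by my estimate, and the gripper clear; the other two blades were not touched, and no verdict was returned.

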